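# Go-pin check of a drilled sample plate on a sloping stand

## Task

Check the hole of the drilled sample plate on the sloping inspection stand: take the slimmer of the two check pins from the pin rack and put it square through the hole until its collar sits flat on the plate, then let go and leave it there. The plate can be clamped anywhere along the stand's rails, so look or feel gently for the hole. Leave the thick pin in the rack and everything else on the bench where it stands.

Things in the scene. Friction and masses are not known exactly. Their poses are not given: they have to be found in the camera images.
- slim_pin: The pin to use, 130 g. Origin on its axis at the collar's underside, z up through the handle. Below: steel shank 12 mm in diameter, 56 mm long, its last 8 mm tapering to a 6 mm flat tip. Above: round collar 30 mm across, 6 mm thick, then a black hexagonal handle 20 mm across flats up to 56 mm; flats face +y and -y and every 60 degrees. Starts upright in either rack hole, origin 80 mm up.
- thick_pin: The pin to leave alone, in the rack's other hole: shank 18 mm in diameter (too thick for the sample's hole), collar 36 mm across, six-sided handle 28 mm across flats; same lengths and origin as the slim pin.
- rack: Fixed pin rack: a drilled shelf 56x150 mm with its top at 80 mm, on four posts that end in nuts 4 mm high near its corners. Origin under its centre on the bench; y runs along its length. Its two 21 mm holes lie at y = -42 and +42 mm.
- stand: Fixed stand, 130x150 mm, 150 mm high; origin on the bench, x away from the robot, y across. Two rails along y, on a 35 degree slope, low side in front, carry the sample: aluminium plate 92x66 mm (66 along the rails), 12 mm thick, a 4 mm high screw head near each corner (37 mm up or down the slope and 22 mm sideways from the hole); one 14.5 mm through hole at its centre, 80 mm free below.
- face (a point): Point on the sample plate's upper face, 115 mm up, midway along the rails. z points square out of the face and along the hole's axis (leans 35 degrees to the front), x up the slope, y along the rails. The hole is at x = 0 but anywhere from y = -12 to +12 mm of this point: the plate is clamped elsewhere each time, unreported, so see or feel for the hole. It holds against 60 N along the rails.
- jar: closed paste jar with a wide lid, 53 mm across, 70 mm high; origin at the centre of its underside. A bystander in front.
- loupe: small black eye loupe standing upright, 37 mm across, 42 mm high; origin at the centre of its underside. A bystander behind.
- flux: slim bottle with a pointed cap, 36 mm across, 98 mm high; origin at the centre of its underside. A bystander behind the rack.
- magnet: plain grey block, 30x50x20 mm; origin at the centre of its underside. A bystander in front.
- tape: roll of tape lying flat, 100 mm across, 24 mm high; origin at the centre of its underside. A bystander at the left.
- calliper: calliper lying flat, 62x230x14 mm; origin at the centre of its underside. A bystander at the left.

How it is judged:
By the outcome, as a careful person would: the job done as asked, in the order asked, and still so for the second after the job is handed in, with the robot touching nothing.
It also fails if it takes over 64 s, if anything falls off the work surface, if the arm or the gripper's body presses on something with over 40 N, if the wrist force passes 120 N, or if a joint passes its speed limit or range.

## Robot

A 6-joint arm with a two-finger parallel gripper is mounted at the origin on a cart in front of the work surface, level with it; the furniture and walls round the work are solid. World frame = base frame: x ahead of the robot, y to its left, z up, the work surface at z = 0. Lengths are in m, angles in degrees, forces in N, time in s.
With the tool pointing down it reaches from about 0.4 to 0.825 m from the base axis. Payload 7 kg.
Tool frame: the origin (TCP) lies midway between the tips of the shut fingers; the grasp point (between the pads) lies 19 mm behind it; z points along the fingers, y is the line along which they close (so a half turn about z gives the same grasp; the last joint's range is limited). The gripper opens to 88 mm and grips with 3 to 60 N. Pads are 19 mm wide; open, the fingers measure 130 mm over their backs; the gripper's body (78 mm by 193 mm) begins 47 mm behind the grasp point.
Start: joints at [-59.983, 20.546, 0.682, 0, -70.136, -16.507], TCP at [0.158, -0.656, 0.227] pointing down, gripper open.
Joint ranges: [-176.03, 176.03], [-82.01, 121.73], [-58.28, 71.71], [-173.87, 95.51], [-174.79, -0.11], [-173.66, 173.66]. Speed limits (degrees/s): [136.94, 136.94, 172.46, 180, 180, 180].

## Interface

Orientations are given as [roll, pitch, yaw] about the fixed x, y, z axes, in that order (R = Rz(yaw) Ry(pitch) Rx(roll)).
In Python, from plant import telemetry, viewer, workorder gives the robot as it stands. The module is installed in compiled form; this text tells all that it offers.
- The arm moves only by the tool carry_out, never from a script. Its argument "rows" is a list of rows, each a list of 6 numbers: the shift along the tool's x, y, z in m, then the turn, a rotation vector about the tool's x, y, z in rad. In form: [[tx, ty, tz, ax, ay, az], ...]. A call has 1 to 8 rows; each row is the pose to reach, as a shift and turn from the pose commanded when the call began, along the tool's axes at that moment; what a row does not reach only later rows make up. A row lasts 1/8 s, in which the tool goes at most 62.5 mm and 10.7 degrees, less where a joint would pass 70% of its speed; a pose out of reach is approached as far as the arm can. A call with a gripper value outside its range is refused whole. "grip" is the gripper's target within -1 to 1 (fully open at 1, half-way at 0, shut at -1), set as the call begins (left out, the last holds). The fingers move at their own pace and stop on an object; the grip force is fixed at half the most. Time passes only in rows, so rows that repeat a pose let the fingers close. It gives the time, the measured TCP pose, the force, the opening and the grip force at its end, in the units of the state.
- telemetry.get_obs(): the state, without advancing time (a new reading comes with each control period).
- viewer.snapshot(name): name is "scene" or "top"; returns the picture (420x560x3 uint8, red, green, blue); there is no depth.
- viewer.camera_info(name): a dict with "intrinsics" (3x3 intrinsics, pixels), "extrinsics" (4x4, takes a point from camera to world coordinates). Camera axes: x right, y down, z forward; pixel columns grow to the right and rows downward; lengths in m; the calibration is good to about 2 mm. A picture is of the moment at which its call begins. camera_info takes no time and is no camera call.
- workorder.close_job(): hands the job in; it is judged then, once.
The state is a dict: "clock": time; "joint_pos": joint angles; "qvel": joint speeds; "tau": joint torques, N m; "tool_pos": TCP position; "orientation": TCP orientation; "force": force on the tool from outside, world axes, zero at the start; "moment": the same for the moment, N m; "opening": finger opening in m; "gripper_force": force on a finger pad.
Only numpy, scipy, OpenCV 4.12 (cv2) and the standard library are available. Lean on these libraries where they do the work, as an engineer would, in place of code of your own. Each camera call takes 0.05 s, during which the arm holds its last target. There are 200 camera calls.

## Working session

There is one attempt and no reset: what is moved stays moved. The work goes in short steps, Python scripts to look and compute and a tool call to move; the robot and the scene stay as the last step left them, time stands still between calls to the robot, and variables do not carry over. Pictures are saved under pics/ and viewed, at most 10 in all, crops included, and the job is handed in when it is done.

Besides the shell and the picture viewer there is one more tool, called as name(argument=value, ...) on one line, values as JSON. carry_out: Moves the arm, as the interface text tells. Its arguments: {"type":"object","properties":{"rows":{"type":"array"},"grip":{"type":"number"}},"required":["rows"]}

```bash
mkdir -p pics
python3 - <<'E'
from plant import telemetry, viewer
import cv2,numpy as np
np.set_printoptions(precision=4,suppress=True)
for n in("scene","top"):
    im=viewer.snapshot(n); cv2.imwrite(f"pics/{n}0.png",im[:,:,::-1]); i=viewer.camera_info(n); print(n,np.array(i["intrinsics"]),np.array(i["extrinsics"]))
print(telemetry.get_obs())
E
```

```text
scene [[490.0445   0.     283.0753]
 [  0.     490.0445 204.5605]
 [  0.       0.       1.    ]] [[ 0.9776  0.1595 -0.1373  0.7244]
 [ 0.2098 -0.6849  0.6978 -0.7797]
 [ 0.0172 -0.7109 -0.703   0.945 ]
 [ 0.      0.      0.      1.    ]]
top [[504.0651   0.     279.7569]
 [  0.     504.0651 218.8068]
 [  0.       0.       1.    ]] [[ 0.0184 -0.9789  0.2033  0.3243]
 [-0.9998 -0.0172  0.0078  0.0603]
 [-0.0041 -0.2034 -0.9791  1.1163]
 [ 0.      0.      0.      1.    ]]
{'clock': 0.1, 'joint_pos': array([-59.9833,  20.5874,   0.6404,  -0.0151, -70.1342, -16.5065]), 'qvel': array([-0.0457,  0.002 ,  0.028 , -0.0116, -0.0153,  0.0385]), 'tau': array([ -0.0016, -58.4165,  29.3747,   7.0155,   0.0101,  -0.0001]), 'tool_pos': array([ 0.1576, -0.6559,  0.2257]), 'orientation': array([ 179.9181,   -0.0095, -166.495 ]), 'force': array([0.2592, 1.0942, 0.2194]), 'moment': array([-0.0097,  0.011 ,  0.0332]), 'gripper_force': 0.0, 'opening': 0.087587744478527}
```

View pics/scene0.png

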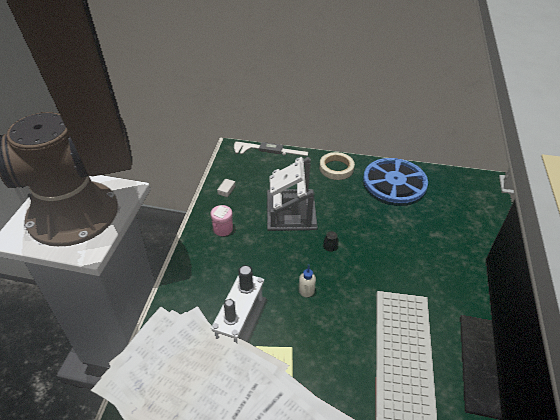

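View pics/top0.png

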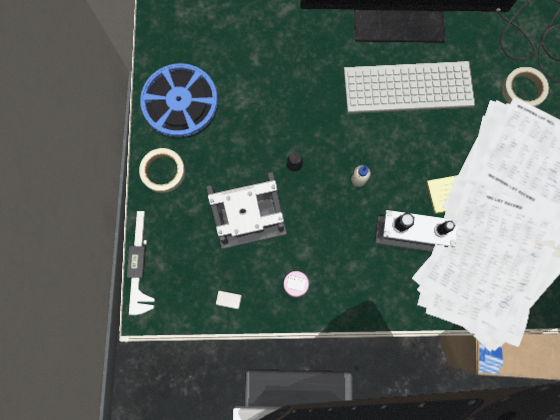

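Run:
```python
import cv2,numpy as np
t=cv2.imread("pics/top0.png");s=cv2.imread("pics/scene0.png")
c=lambda im,x,y:cv2.resize(im[y:y+75,x:x+100],(400,300),interpolation=cv2.INTER_CUBIC)
cv2.imwrite("pics/m0.png",np.vstack([np.hstack([c(t,370,195),c(t,197,175)]),np.hstack([c(s,190,260),c(s,245,155)])]))
```

```text
(no output)
```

View pics/m0.png

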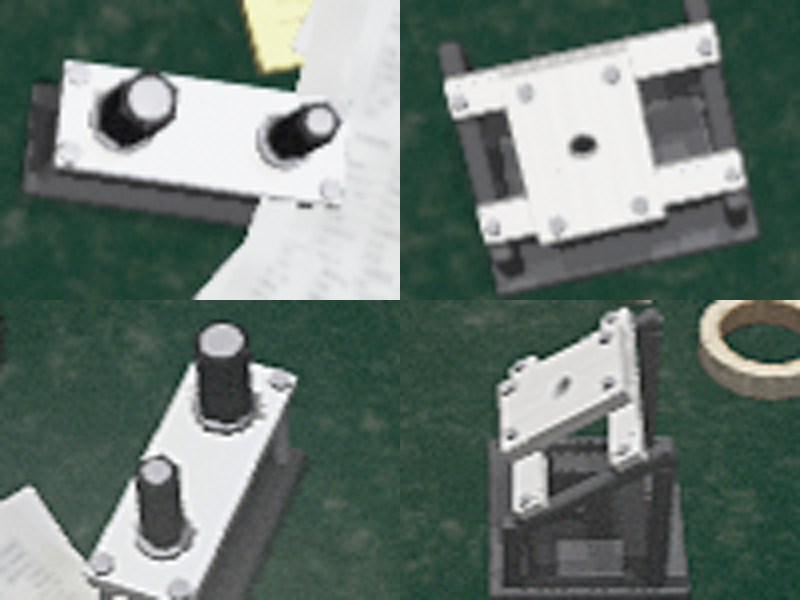

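```bash
cat > h.py <<'E'
import cv2,numpy as np
from plant import telemetry, viewer
from scipy.spatial.transform import Rotation as R
np.set_printoptions(precision=4,suppress=True)
def ray(n,p):
    i=viewer.camera_info(n);K=np.array(i["intrinsics"]);E=np.array(i["extrinsics"])
    d=E[:3,:3]@np.linalg.solve(K,[p[0],p[1],1.]);return E[:3,3],d/np.linalg.norm(d)
def onz(n,p,z):
    o,d=ray(n,p);return o+d*(z-o[2])/d[2]
def tri(p,q):
    a,d=ray("scene",p);b,e=ray("top",q)
    s=np.linalg.lstsq(np.c_[d,-e],b-a,rcond=None)[0];u,v=a+d*s[0],b+e*s[1]
    return (u+v)/2,np.linalg.norm(u-v)
def proj(n,X):
    i=viewer.camera_info(n);K=np.array(i["intrinsics"]);E=np.array(i["extrinsics"])
    c=E[:3,:3].T@(np.array(X)-E[:3,3]);u=K@c;return u[:2]/u[2]
def blob(im,p,dark,r=7):
    "weighted centroid of the dark/light blob at p"
    x,y=map(int,np.round(p));g=cv2.cvtColor(im,cv2.COLOR_RGB2GRAY)[y-r:y+r+1,x-r:x+r+1].astype(np.uint8)
    m=(cv2.threshold(g,0,255,cv2.THRESH_BINARY+cv2.THRESH_OTSU)[1]>0)^dark
    n,l,st,c=cv2.connectedComponentsWithStats(m.astype(np.uint8),connectivity=4)
    k=l[r,r] or 1+np.argmax(st[1:,4]);return c[k]+[x-r,y-r],st[k,4]
E
python3 - <<'E'
from h import *
t=cv2.imread("pics/top0.png")[:,:,::-1];s=cv2.imread("pics/scene0.png")[:,:,::-1]
f=lambda x,y,o:((x+.5)/4-.5+o[0],((y+.5)/4-.5+o[1])
T,S=(370,195),(197,175);U,V=(190,260),(245,155)
for nm,a,b,d,z in[("slim",f(158,168,U),f(321,120,T),0,.136),("thick",f(222,35,U),f(152,100,T),0,.136),("hole",f(563,85,V),f(583,145,S),1,.115)]:
    pa,na=blob(s,a,d);pb,nb=blob(t,b,d)
    print(nm,a,pa,na,b,pb,nb,"man",tri(a,b),"blob",tri(pa,pb),"z-top",onz("top",b,z),onz("top",pb,z),"z-scene",onz("scene",a,z),onz("scene",pa,z))
print("rack nuts",[onz("top",f(x,y,T),.084)[:2] for x,y in[(80,76),(70,155),(331,190)]])
dz=.037*np.sin(np.radians(35))
for x,y,z in[(526,92,1),(612,74,1),(641,205,-1),(558,225,-1)]: print("screw",onz("top",f(x,y,S),.118+z*dz)[:2])
for x,y in [(460,104),(706,46),(734,174),(492,225)]: print("railscrew",f(x,y,S))
for n,p,z in[("flux",(361,170),.09),("loupe",(295,160),.042),("jar",(296,284),.07),("magnet",(229,300),.02)]:print(n,onz("top",p,z)[:2])
E
```

```text
File "<stdin>", line 3
    f=lambda x,y,o:((x+.5)/4-.5+o[0],((y+.5)/4-.5+o[1])
                   ^
SyntaxError: '(' was never closed
```

Run:
```python
from h import *
t=cv2.imread("pics/top0.png")[:,:,::-1];s=cv2.imread("pics/scene0.png")[:,:,::-1]
f=lambda x,y,o:((x%400+.5)/4-.5+o[0],(y+.5)/4-.5+o[1])
T,S=(370,195),(197,175);U,V=(190,260),(245,155)
for nm,a,b,d,z in[("slim",f(158,168,U),f(321,120,T),0,.136),("thick",f(222,35,U),f(152,100,T),0,.136),("hole",f(563,85,V),f(583,145,S),1,.115)]:
    pa,na=blob(s,a,d);pb,nb=blob(t,b,d)
    print(nm,a,pa,na,b,pb,nb,"man",tri(a,b),"blob",tri(pa,pb),"z-top",onz("top",b,z),onz("top",pb,z),"z-scene",onz("scene",a,z),onz("scene",pa,z))
print("rack nuts",[onz("top",f(x,y,T),.084)[:2] for x,y in[(80,76),(70,155),(331,190)]])
dz=.037*np.sin(np.radians(35))
for x,y,z in[(526,92,1),(612,74,1),(641,205,-1),(558,225,-1)]: print("screw",onz("top",f(x,y,S),.118+z*dz)[:2])
for n,p,z in[("flux",(361,170),.09),("loupe",(295,160),.042),("jar",(296,284),.07),("magnet",(229,300),.02)]:print(n,onz("top",p,z)[:2])
```

```text
slim (229.125, 301.625) [231.3524 300.2667] 105 (449.875, 224.625) [449.6316 224.9211] 38 man (array([ 0.5213, -0.2671,  0.1406]), np.float64(0.0003782909913659034)) blob (array([ 0.5227, -0.2651,  0.1419]), np.float64(0.005383361760619474)) z-top [ 0.522  -0.2687  0.136 ] [ 0.5214 -0.2682  0.136 ] z-scene [ 0.5203 -0.2641  0.136 ] [ 0.5237 -0.2601  0.136 ]
thick (245.125, 268.375) [244.9178 269.6849] 73 (407.625, 219.625) [407.172  219.0968] 93 man (array([ 0.5301, -0.1836,  0.1425]), np.float64(0.001616836000133107)) blob (array([ 0.5308, -0.184 ,  0.1392]), np.float64(0.0006455963066468272)) z-top [ 0.5307 -0.1855  0.136 ] [ 0.5317 -0.1847  0.136 ] z-scene [ 0.5292 -0.1784  0.136 ] [ 0.5297 -0.1818  0.136 ]
hole (285.375, 175.875) [285.25   176.1667] 12 (242.375, 210.875) [242.1923 210.9231] 26 man (array([0.5467, 0.1444, 0.1178]), np.float64(9.114300361873692e-05)) blob (array([0.5466, 0.1448, 0.1166]), np.float64(0.0006515368171717983)) z-top [0.5474 0.1447 0.115 ] [0.5473 0.145  0.115 ] z-scene [0.5461 0.1475 0.115 ] [0.546  0.1464 0.115 ]
rack nuts [array([ 0.5538, -0.1614]), array([ 0.5117, -0.1551]), array([ 0.4957, -0.2895])]
screw [0.5686 0.172 ]
screw [0.5787 0.1293]
screw [0.5203 0.1153]
screw [0.5091 0.1576]
flux [ 0.6462 -0.1019]
loupe [0.682  0.0373]
jar [0.4048 0.0325]
magnet [0.3718 0.1748]
```

```bash
cat >> h.py <<'E'
def delta(p,Rt):
    o=telemetry.get_obs();Rc=R.from_euler("xyz",o["orientation"],degrees=True)
    d=Rc.inv().apply(np.array(p)-o["tool_pos"]);w=(Rc.inv()*Rt).as_rotvec()
    print("t",o["clock"],"delta",d,w,"n rows",np.linalg.norm(d)/.0625,np.degrees(np.linalg.norm(w))/10.7)
down=lambda yaw:R.from_euler("xyz",[180,0,yaw],degrees=True)
E
python3 -c "
from h import *
delta([.5215,-.268,.21],down(-186.7))"
```

```text
t 0.1 delta [-0.4445  0.2922  0.0161] [ 0.0014 -0.0004  0.3526] n rows 8.514559723345046 1.888336725785243
```

carry_out(rows=[[-0.04,0.026,0,0,0,0.03],[-0.09,0.058,0.0,0,0,0.07],[-0.14,0.09,0,0,0,0.11],[-0.19,0.122,0,0,0,0.15],[-0.24,0.155,0,0,0,0.19],[-0.29,0.19,0,0,0,0.23],[-0.34,0.222,0,0,0,0.27],[-0.38,0.25,0,0,0,0.31]], grip=0.14)

```text
clock: 1.1
tool_pos: [0.47, -0.3225, 0.2264]
orientation: [180.0, -0.0, 175.7]
force: [-0.0, 0.4, 0.2]
opening: 0.0499
gripper_force: 0.0
```

```bash
python3 -c "
from h import *
delta([.5215,-.268,.17],down(-186.7)); o=telemetry.get_obs();print(o['opening'],o['joint_pos'],o['force'],o['tool_pos'])"
```

```text
t 1.1 delta [-0.0473  0.0582  0.0564] [ 0.0002 -0.0002  0.0423] n rows 1.5015699970503955 0.22628884535470242
0.04991017717294396 [-14.8024  10.7245 -12.8539  -0.0094 -66.4333 -79.4725] [-0.0346  0.4482  0.185 ] [ 0.47   -0.3225  0.2264]
```

carry_out(rows=[[-0.024,0.03,0.02,0,0,0.02],[-0.047,0.058,0.04,0,0,0.042],[-0.047,0.058,0.056,0,0,0.042],[-0.047,0.058,0.056,0,0,0.042]])

```text
clock: 1.6
tool_pos: [0.5187, -0.2698, 0.169]
orientation: [180.0, -0.2, 173.4]
force: [0.0, 0.9, -0.1]
opening: 0.0498
gripper_force: 0.0
```

Run:
```python
from h import *
delta([.5215,-.268,.092],down(-186.7))
c=lambda im,x,y:cv2.resize(im[y:y+75,x:x+100],(400,300),interpolation=cv2.INTER_CUBIC)
s=viewer.snapshot("scene");t=viewer.snapshot("top")
cv2.imwrite("pics/m1.png",np.hstack([c(s,180,255),c(t,390,190)])[:,:,::-1])
```

```text
t 1.6 delta [-0.0028  0.0021  0.077 ] [ 0.0004 -0.0034  0.0012] n rows 1.232737087208499 0.019578676418880246
```

View pics/m1.png

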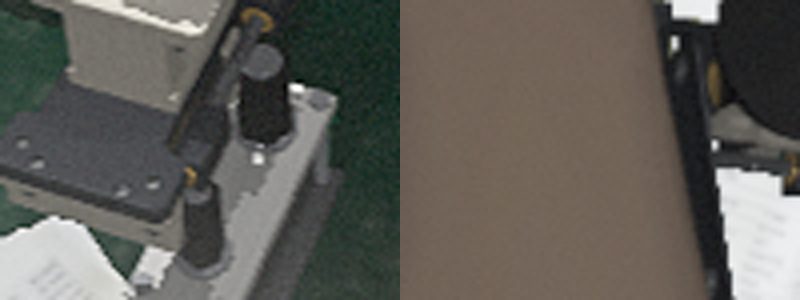

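carry_out(rows=[[-0.003,0.002,0.01,0,0,0],[-0.003,0.002,0.025,0,0,0],[-0.003,0.002,0.04,0,0,0],[-0.003,0.002,0.04,0,0,0]])

```text
clock: 2.2
tool_pos: [0.5219, -0.2683, 0.1287]
orientation: [180.0, -0.2, 173.3]
force: [0.9, -0.3, -0.6]
opening: 0.0498
gripper_force: 0.0
```

Run:
```python
from h import *
delta([.5215,-.268,.092],down(-186.7))
s=viewer.snapshot("scene")
for n,X in [("tcp",telemetry.get_obs()["tool_pos"]),("+y",[.5215+.117*.025,-.268+.025,.13]),("-y",[.5215-.117*.025,-.268-.025,.13])]: print(n,(proj("scene",X)-[190,260]+.5)*8)
cv2.imwrite("pics/m2.png",cv2.resize(s[260:335,190:290],(800,600),interpolation=cv2.INTER_CUBIC)[:,:,::-1])
```

```text
t 2.2 delta [0.0003 0.0002 0.0367] [ 0.0004 -0.0033  0.0004] n rows 0.586509485689599 0.017986791717639686
tcp [322.4292 368.2313]
+y [358.7056 283.9686]
-y [277.0433 448.9973]
```

View pics/m2.png

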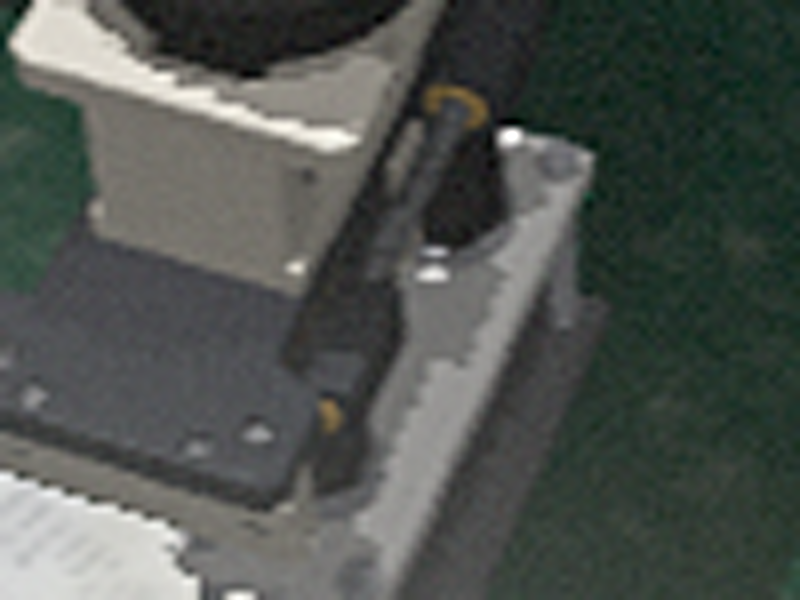

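The scene crop shows the gripper straddling the slim pin along the rack (pin collar near (350,495) in the crop), no contact force. Continue down and close.

carry_out(rows=[[0,0,0.01,0,0,0],[0,0,0.022,0,0,0],[0,0,0.034,0,0,0],[0,0,0.036,0,0,0],[0,0,0.036,0,0,0]])

```text
clock: 2.88
tool_pos: [0.5231, -0.2685, 0.0944]
orientation: [-180.0, -0.0, 173.3]
force: [0.8, 0.9, 0.4]
opening: 0.05
gripper_force: 0.0
```

carry_out(rows=[[0,0,0,0,0,0],[0,0,0,0,0,0],[0,0,0,0,0,0],[0,0,0,0,0,0],[0,0,0,0,0,0],[0,0,0,0,0,0],[0,0,0,0,0,0],[0,0,0,0,0,0]], grip=-1)

```text
clock: 3.88
tool_pos: [0.5232, -0.2685, 0.0947]
orientation: [-180.0, 0.0, 173.3]
force: [0.2, -0.7, 2.6]
opening: 0.0218
gripper_force: 30.0
```

carry_out(rows=[[0,0,0,0,0,0],[0,0,0,0,0,0],[0.001,0,0,0,0,0.1],[0.001,0,0,0,0,0.19],[0.001,0,0,0,0,0.19]], grip=-0.3)

```text
clock: 4.5
tool_pos: [0.522, -0.2683, 0.0943]
orientation: [180.0, -0.0, 162.5]
force: [-0.2, -0.0, -0.3]
opening: 0.0304
gripper_force: 0.0
```

carry_out(rows=[[0,0,0,0,0,0],[0,0,0,0,0,0],[0,0,0,0,0,0],[0,0,0,0,0,0],[0,0,0,0,0,0],[0,0,0,0,0,0]], grip=-1)

```text
clock: 5.25
tool_pos: [0.5221, -0.2683, 0.0945]
orientation: [180.0, -0.0, 162.5]
force: [-0.3, 1.5, -0.1]
opening: 0.0202
gripper_force: 30.0
```

carry_out(rows=[[0,0,-0.005,0,0,0],[0,0,-0.02,0,0,0],[0,0,-0.05,0,0,0],[0,0,-0.09,0,0,0],[0,0,-0.13,0,0,0],[0,0,-0.17,0,0,0],[0,0,-0.185,0,0,0],[0,0,-0.185,0,0,0]])

```text
clock: 6.25
tool_pos: [0.5224, -0.2683, 0.2808]
orientation: [180.0, 0.1, 162.5]
force: [-0.1, -0.7, -1.6]
opening: 0.0205
gripper_force: 30.0
```

```bash
cat >> h.py <<'E'
YAW=-166.2
RS=down(YAW)*R.from_rotvec([0,np.radians(-35),0])
n=-RS.as_matrix()[:,2]
H=np.array([.5468,.1445,.115])
E
python3 - <<'E'
from h import *
print(n,telemetry.get_obs()["joint_pos"])
delta([.5468-.02,0.144,.25],down(YAW)); delta(H+.1*n,RS)
E
```

```text
[-0.557  -0.1368  0.8192] [ -8.13    10.4982  -5.9702  -0.0068 -73.3922 -99.4145]
t 6.25 delta [0.1202 0.3945 0.0308] [-0.0002  0.0025 -0.5471] n rows 6.6161407829321 2.929604950298744
t 6.25 delta [0.1504 0.3711 0.0838] [-0.1672 -0.5929 -0.5297] n rows 6.5452848915823845 4.350417935177641
```

carry_out(rows=[[0.015,0.04,0,0,0,-0.06],[0.03,0.095,0,0,0,-0.14],[0.045,0.15,0,0,0,-0.22],[0.06,0.205,0,0,0,-0.3],[0.08,0.26,0,0,0,-0.38],[0.1,0.315,0,0,0,-0.46],[0.12,0.36,0,0,0,-0.52],[0.13,0.385,0,0,0,-0.547]])

```text
clock: 7.25
tool_pos: [0.513, 0.14, 0.2777]
orientation: [-180.0, -0.2, -166.0]
force: [-0.1, 0.2, -1.5]
opening: 0.0204
gripper_force: 30.0
```

carry_out(rows=[[0,0,0,0,-0.1,0],[0,0,0,0,-0.25,0],[0,0,0,0,-0.4,0],[0,0,0,0,-0.55,0],[0,0,0,0,-0.611,0],[0,0,0,0,-0.611,0]])

```text
clock: 8.0
tool_pos: [0.5122, 0.1359, 0.2767]
orientation: [-179.9, 34.8, -166.1]
force: [0.9, -0.3, -1.6]
opening: 0.0203
gripper_force: 30.0
```

Run:
```python
from h import *
print(telemetry.get_obs()["joint_pos"])
delta(H+.0905*n,RS)
```

```text
[  43.4777  -15.6398  -54.0465   40.2147  -26.1005 -152.2267]
t 8.0 delta [0.0633 0.0003 0.0627] [-0.0017 -0.0035  0.0013] n rows 1.4255066494890498 0.02188900519003375
```

carry_out(rows=[[0.02,0,0.015,0,0,0],[0.04,0,0.03,0,0,0],[0.06,0,0.045,0,0,0],[0.063,0,0.062,0,-0.003,0],[0.063,0,0.062,0,-0.003,0],[0.063,0,0.062,0,-0.003,0]])

```text
clock: 8.75
tool_pos: [0.5138, 0.1319, 0.2224]
orientation: [179.2, 32.4, -166.2]
force: [0.1, 0.5, -1.5]
opening: 0.0207
gripper_force: 30.0
```

Run:
```python
from h import *
o=telemetry.get_obs();print(o["joint_pos"],o["tool_pos"],o["orientation"])
delta(H+.0905*n,RS)
s=viewer.snapshot("scene");t=viewer.snapshot("top")
print((proj("scene",o["tool_pos"]-n*.0705)-[245,140]+.5)*8, (proj("top",o["tool_pos"]-n*.0705)-[195,170]+.5)*4)
cv2.imwrite("pics/s3.png",s[:,:,::-1]);cv2.imwrite("pics/t3.png",t[:,:,::-1])
cv2.imwrite("pics/m3.png",np.hstack([cv2.resize(s[140:215,245:295],(400,600),interpolation=cv2.INTER_CUBIC),cv2.resize(t[150:300,190:290],(400,600),interpolation=cv2.INTER_CUBIC)])[:,:,::-1])
```

```text
[  38.5414  -11.1643  -58.1424   44.3368  -17.572  -154.1651] [0.5138 0.1319 0.2224] [ 179.167    32.3928 -166.2011]
t 8.75 delta [0.032  0.0041 0.0191] [ 0.0145 -0.0455 -0.0003] n rows 0.599856803438191 0.2557807726201311
[348.2069 186.4732] [190.4428 131.9615]
```

View pics/m3.png

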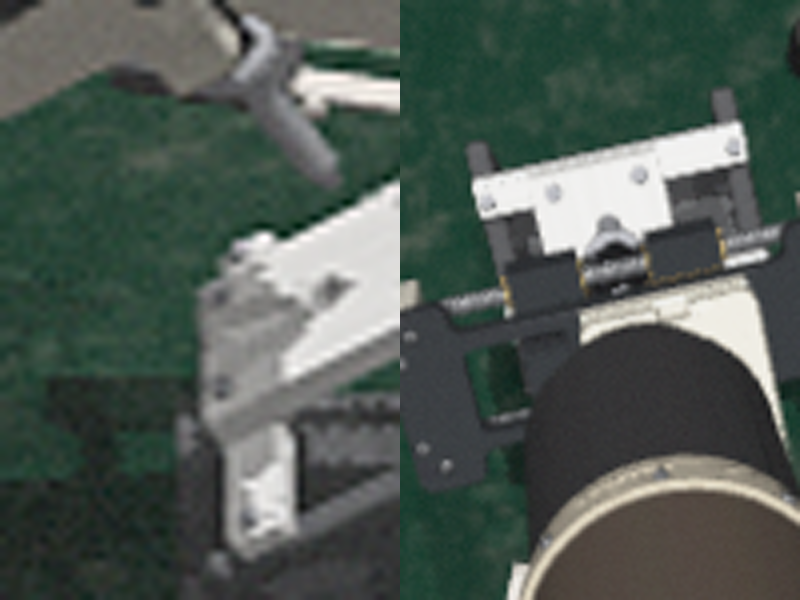

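```bash
cat > k.py <<'E'
from h import *
from scipy.optimize import least_squares
# joints, tcp, roll-pitch-yaw (rpy where known)
D=[([-59.9833,20.5874,.6404,-.0151,-70.1342,-16.5065],[.1576,-.6559,.2257],[179.92,0,-166.5]),
([-14.8024,10.7245,-12.8539,-.0094,-66.4333,-79.4725],[.47,-.3225,.2264],[180,0,175.7]),
([-8.13,10.4982,-5.9702,-.0068,-73.3922,-99.4145],[.5224,-.2683,.2808],[180,.1,162.5]),
([43.4777,-15.6398,-54.0465,40.2147,-26.1005,-152.2267],[.5122,.1359,.2767],[-179.9,34.8,-166.1]),
([38.5414,-11.1643,-58.1424,44.3368,-17.572,-154.1651],[.5138,.1319,.2224],[179.167,32.393,-166.2])]
ry=lambda a:R.from_euler("y",a,degrees=True);rx=lambda a:R.from_euler("x",a,degrees=True)
def fk(q,P,s4=1,s6=1):
    h,a1,d,L2,a3,L3,dw,Lw=P[:8]
    A=R.from_euler("z",q[0],degrees=True);p=A.apply([a1,d,h])
    A=A*ry(q[1]);p=p+A.apply([0,0,L2])
    A=A*ry(-q[2]);p=p+A.apply([L3,0,a3])
    A=A*rx(s4*q[3]);p=p+A.apply([0,dw,0])
    A=A*ry(-q[4]);p=p+A.apply([Lw,0,0])
    return p,A*rx(s6*q[5])
E
python3 - <<'E'
from k import *
for s4 in(1,-1):
    def res(P):
        r=[]
        for q,t,e in D:
            p,A=fk(q,P,s4);z=R.from_euler("xyz",e,degrees=True).apply([0,0,1])
            r+=list((p-t)*1000)+list((A.apply([1,0,0])-z)*100)
        return np.r_[r,(P-P0)*.5]
    P0=np.array([.3,.0,.0,.45,0,.45,0,.3])
    f=least_squares(res,P0)
    print(s4,f.cost,f.x,f.fun[:30].reshape(-1,6))
E
```

```text
1 3569.4663609241593 [-0.0249  0.0535 -0.4679  0.4802  0.0645  0.4157  0.2763  0.1136] [[ -5.9226  10.2688   4.0906  -0.0598  -0.0255   0.    ]
 [ 12.3903  -3.1858  -0.284   -0.0236  -0.0093   0.    ]
 [  3.0634  -0.3397  -3.1475   0.0728   0.0068   0.0001]
 [-26.1031  15.4322  -0.3864 -39.0676  41.131   -0.0003]
 [ 21.6536 -20.2749  -0.2726 -26.2932  33.0049  -0.0003]]
-1 0.018919150856412163 [ 0.1985  0.0006 -0.0003  0.6014  0.0001  0.4629 -0.1915  0.3779] [[-0.0168 -0.0045  0.0206 -0.0168 -0.0007  0.    ]
 [-0.0034  0.0134 -0.0044 -0.0159  0.0198  0.    ]
 [ 0.0139  0.0036 -0.0142  0.076   0.0293  0.0001]
 [ 0.0009 -0.0196  0.0014  0.0223 -0.0932 -0.0003]
 [-0.0002  0.0177 -0.0034 -0.0001 -0.0011 -0.0003]]
```

```bash
cat >> k.py <<'E'
P=np.array([ 0.1985,0.0006,-0.0003,0.6014,0.0001,0.4629,-0.1915,0.3779])
lo=np.array([-176.03,-82.01,-58.28,-173.87,-174.79,-173.66]);hi=np.array([176.03,121.73,71.71,95.51,-.11,173.66])
# q6 relation: fk rot * C = tool rotation
q,t,e=D[2];C=fk(q,P,-1)[1].inv()*R.from_euler("xyz",e,degrees=True)
def ik(p,Rt,q0,m=1.0):
    def res(q):
        a,A=fk(q,P,-1);return np.r_[(a-p)*1000,((A*C).inv()*Rt).as_rotvec()*200]
    f=least_squares(res,np.clip(q0,lo+m+.01,hi-m-.01),bounds=(lo+m,hi-m));return f.x,f.cost
E
python3 - <<'E'
from k import *
print([np.abs((fk(q,P,-1)[1]*C).as_matrix()-R.from_euler("xyz",e,degrees=True).as_matrix()).max() for q,t,e in D])
rng=np.random.default_rng(0);seeds=[D[3][0],D[4][0]]+[rng.uniform(lo,hi) for _ in range(14)]
pin=H+n*.0335
for al in(0,90,-90,180):
  for be in(0,10,20,30,-15,-30):
    Rt=RS*R.from_rotvec([0,0,np.radians(al)])*R.from_rotvec([0,np.radians(be),0])
    out=[]
    for hgt in(.085,0):
      c=[]
      for s in seeds:
        p=pin+n*hgt+Rt.apply([0,0,.019]);x,co=ik(p,Rt,s)
        if co<.05 and not any(np.abs(x-y).max()<2 for y in c): c.append(x)
      out.append([list(np.round(y)) for y in c])
    print(al,be,out)
E
```

```text
[np.float64(1.8574754614552937), np.float64(0.6211368879652835), np.float64(3.3306690738754696e-16), np.float64(1.4229585910027789), np.float64(1.4831734572228061)]
0 0 [[], []]
0 10 [[[np.float64(45.0), np.float64(-9.0), np.float64(-53.0), np.float64(28.0), np.float64(-27.0), np.float64(-55.0)]], []]
0 20 [[[np.float64(43.0), np.float64(-4.0), np.float64(-39.0), np.float64(11.0), np.float64(-42.0), np.float64(-72.0)]], [[np.float64(39.0), np.float64(6.0), np.float64(-41.0), np.float64(13.0), np.float64(-30.0), np.float64(-73.0)]]]
0 30 [[[np.float64(39.0), np.float64(2.0), np.float64(-29.0), np.float64(3.0), np.float64(-55.0), np.float64(-82.0)]], [[np.float64(37.0), np.float64(11.0), np.float64(-29.0), np.float64(3.0), np.float64(-46.0), np.float64(-84.0)]]]
0 -15 [[], []]
0 -30 [[[np.float64(-12.0), np.float64(-9.0), np.float64(-49.0), np.float64(-116.0), np.float64(-27.0), np.float64(120.0)]], []]
90 0 [[], []]
90 10 [[], []]
90 20 [[[np.float64(24.0), np.float64(-8.0), np.float64(-36.0), np.float64(-31.0), np.float64(-28.0), np.float64(-38.0)]], [[np.float64(17.0), np.float64(4.
[... 953 characters left out ...]
), np.float64(3.0), np.float64(-43.0), np.float64(-121.0), np.float64(-19.0), np.float64(-63.0)]]]
180 30 [[[np.float64(-12.0), np.float64(-9.0), np.float64(-49.0), np.float64(-116.0), np.float64(-26.0), np.float64(-59.0)]], []]
180 -15 [[[np.float64(44.0), np.float64(-7.0), np.float64(-46.0), np.float64(18.0), np.float64(-35.0), np.float64(115.0)]], [[np.float64(40.0), np.float64(4.0), np.float64(-49.0), np.float64(24.0), np.float64(-21.0), np.float64(118.0)]]]
180 -30 [[[np.float64(39.0), np.float64(2.0), np.float64(-29.0), np.float64(3.0), np.float64(-55.0), np.float64(98.0)]], [[np.float64(37.0), np.float64(11.0), np.float64(-29.0), np.float64(3.0), np.float64(-46.0), np.float64(96.0)]]]
```

Run:
```python
from h import *
delta([.51,.135,.28],down(YAW))
```

```text
t 8.85 delta [-0.0284  0.0044 -0.0498] [0.0147 0.5662 0.0046] n rows 0.9201379217573208 3.0330251885470796
```

carry_out(rows=[[-0.01,0,-0.015,0,0.05,0],[-0.02,0.002,-0.035,0,0.15,0],[-0.028,0.004,-0.05,0.01,0.3,0],[-0.028,0.004,-0.05,0.015,0.45,0.004],[-0.028,0.004,-0.05,0.015,0.566,0.005],[-0.028,0.004,-0.05,0.015,0.566,0.005],[-0.028,0.004,-0.05,0.015,0.566,0.005]])

```text
clock: 9.72
tool_pos: [0.5092, 0.1345, 0.2793]
orientation: [-180.0, 0.0, -166.2]
force: [-0.7, -0.2, -0.9]
opening: 0.0206
gripper_force: 30.0
```

Run:
```python
from h import *
delta([.5221,-.2683,.28],down(162.5))
```

```text
t 9.725 delta [ 0.0834 -0.3942 -0.0007] [0.     0.0004 0.5458] n rows 6.447483121496866 2.9228683597160705
```

carry_out(rows=[[0.01,-0.04,0,0,0,0.05],[0.02,-0.095,0,0,0,0.12],[0.032,-0.15,0,0,0,0.2],[0.044,-0.205,0,0,0,0.28],[0.055,-0.26,0,0,0,0.36],[0.066,-0.315,0,0,0,0.44],[0.078,-0.365,0,0,0,0.51],[0.0834,-0.394,0,0,0,0.546]])

```text
clock: 10.72
tool_pos: [0.5211, -0.2698, 0.2804]
orientation: [-180.0, 0.1, 162.3]
force: [0.3, 1.0, -1.8]
opening: 0.021
gripper_force: 30.0
```

carry_out(rows=[[0,0,0,0,0,0],[0,0,0,0,0,0]])

```text
clock: 10.98
tool_pos: [0.5217, -0.2674, 0.2802]
orientation: [-180.0, 0.1, 162.5]
force: [-0.4, -0.1, -1.4]
opening: 0.0206
gripper_force: 30.0
```

Run:
```python
from h import *
delta([.5221,-.2683,.096],down(162.5))
```

```text
t 10.975 delta [-0.0004 -0.0007  0.1842] [-0.0001  0.0012  0.0003] n rows 2.947132957103063 0.006589229409133693
```

carry_out(rows=[[0,-0.001,0.04,0,0,0],[0,-0.001,0.09,0,0,0],[0,-0.001,0.12,0,0,0],[0,-0.001,0.145,0,0,0],[0,-0.001,0.165,0,0,0],[0,-0.001,0.178,0,0,0],[0,-0.001,0.184,0,0,0],[0,-0.001,0.184,0,0,0]])

```text
clock: 11.98
tool_pos: [0.5223, -0.2688, 0.096]
orientation: [-180.0, 0.0, 162.5]
force: [0.6, 0.5, -1.6]
opening: 0.0202
gripper_force: 30.0
```

carry_out(rows=[[0,0,0,0,0,0],[0,0,0,0,0,0],[0,0,0,0,0,0]], grip=-0.25)

```text
clock: 12.35
tool_pos: [0.5223, -0.2693, 0.0962]
orientation: [-180.0, 0.1, 162.5]
force: [0.8, 0.7, -0.1]
opening: 0.0329
gripper_force: 0.0
```

Run:
```python
from k import *
Rt=down(162.5)*R.from_rotvec([0,np.radians(20),0]);g=np.array([.5217,-.2686,.117])
delta(g+Rt.apply([0,0,.019]),Rt)
print(ik(g+Rt.apply([0,0,.019]),Rt,D[2][0]), telemetry.get_obs()["force"])
```

```text
t 12.35 delta [ 0.0073  0.0004 -0.003 ] [-0.0002  0.35   -0.0003] n rows 0.12629018271584094 1.8740111099077303
(array([  -9.8759,   30.0393,   -3.7376,   -2.7052,  -76.0352, -102.2648]), np.float64(3.935451266891954e-26)) [ 0.8401  0.7158 -0.1339]
```

carry_out(rows=[[0.002,0,-0.002,0,0.1,0],[0.005,0,-0.003,0,0.22,0],[0.007,0,-0.003,0,0.33,0],[0.0073,0,-0.003,0,0.35,0],[0.0073,0,-0.003,0,0.35,0]])

```text
clock: 12.98
tool_pos: [0.515, -0.267, 0.0981]
orientation: [-180.0, -20.0, 162.5]
force: [-0.3, -0.6, -0.2]
opening: 0.0329
gripper_force: 0.0
```

carry_out(rows=[[0,0,0,0,0,0],[0,0,0,0,0,0],[0,0,0,0,0,0],[0,0,0,0,0,0],[0,0,0,0,0,0],[0,0,0,0,0,0]], grip=-1)

```text
clock: 13.72
tool_pos: [0.5149, -0.2669, 0.0994]
orientation: [-180.0, -20.1, 162.5]
force: [-1.5, 1.8, 6.6]
opening: 0.0205
gripper_force: 30.0
```

Run:
```python
from h import *
o=telemetry.get_obs();Rc=R.from_euler("xyz",o["orientation"],degrees=True)
print(o["tool_pos"],o["orientation"],"grasp pt",o["tool_pos"]-Rc.apply([0,0,.019]))
delta(o["tool_pos"]+[0,0,.18],Rc); print(Rc.inv().apply([0,0,1]))
```

```text
[ 0.5149 -0.2669  0.0994] [-179.9736  -20.0553  162.4928] grasp pt [ 0.5212 -0.2688  0.1172]
t 13.725 delta [ 0.0617 -0.0001 -0.1691] [0. 0. 0.] n rows 2.8800000000000003 0.0
[ 0.3429 -0.0004 -0.9394]
```

carry_out(rows=[[0.002,0,-0.005,0,0,0],[0.0069,0,-0.0188,0,0,0],[0.0171,0,-0.047,0,0,0],[0.0309,0,-0.0846,0,0,0],[0.0446,0,-0.1222,0,0,0],[0.0569,0,-0.156,0,0,0],[0.0617,0,-0.169,0,0,0],[0.0617,0,-0.169,0,0,0]])

```text
clock: 14.72
tool_pos: [0.5154, -0.2669, 0.2792]
orientation: [180.0, -19.9, 162.5]
force: [0.5, 0.3, -2.2]
opening: 0.0207
gripper_force: 30.0
```

```bash
cat >> k.py <<'E'
B=R.from_rotvec([0,np.radians(20),0])
def goto(hgt,hole=None,al=0.0372,RSx=None):
    "tool pose with the pin's collar underside hgt above the face at the hole"
    Rt=(RSx or RS)*B;Hh=H if hole is None else hole
    return Hh+n*(hgt+al)+Rt.apply([0,0,.019]),Rt
E
python3 - <<'E'
from k import *
o=telemetry.get_obs();Rc=R.from_euler("xyz",o["orientation"],degrees=True)
print(o["tool_pos"],o["orientation"],o["opening"])
g,Rt=goto(.12);print(g,Rt.as_euler("xyz",degrees=True)); g[2]=max(g[2],.27)
for f in (.33,.67,1):
    # straight blend
    pp=o["tool_pos"]*(1-f)+g*f; from scipy.spatial.transform import Slerp
    Ri=Slerp([0,1],R.concatenate([Rc,Rt]))([f])[0]; delta(pp,Ri); x=ik(pp,Ri,[20,10,-20,0,-60,-90]);print(x)
E
```

```text
[ 0.5154 -0.2669  0.2792] [179.9937 -19.943  162.4792] 0.020735597791769044
[0.464  0.1242 0.2254] [ 180.    15.  -166.2]
t 14.725 delta [0.0507 0.118  0.0216] [ 0.0079 -0.1961 -0.183 ] n rows 2.0829777979667834 1.4371018299859917
(array([  3.4072,   9.5568,  -6.7575,  -3.7099, -81.6146, -99.0647]), np.float64(1.703304856036416e-26))
t 14.725 delta [0.1029 0.2395 0.0439] [ 0.0161 -0.3982 -0.3716] n rows 4.229076135265891 2.91775220027459
(array([ 22.1374,  -2.087 , -20.5402,  -0.9874, -67.47  , -90.4653]), np.float64(2.265233915511975e-25))
t 14.725 delta [0.1535 0.3574 0.0656] [ 0.024  -0.5944 -0.5546] n rows 6.312053933232675 4.354854030260582
(array([ 44.91  , -10.1006, -33.6233,   9.5195, -53.889 , -72.9061]), np.float64(1.7028324013469336e-26))
```

carry_out(rows=[[0.0154,0.0357,0.0066,0.002,-0.059,-0.055],[0.0307,0.0715,0.0131,0.005,-0.119,-0.111],[0.0537,0.125,0.023,0.008,-0.208,-0.194],[0.0768,0.1787,0.0328,0.012,-0.297,-0.277],[0.0998,0.2323,0.0426,0.016,-0.386,-0.36],[0.1228,0.286,0.0525,0.019,-0.476,-0.444],[0.143,0.332,0.061,0.022,-0.553,-0.516],[0.1535,0.3574,0.0656,0.024,-0.594,-0.555]])

```text
clock: 15.72
tool_pos: [0.4618, 0.1255, 0.2679]
orientation: [180.0, 14.9, -165.9]
force: [-0.1, 1.0, -1.1]
opening: 0.0201
gripper_force: 30.0
```

carry_out(rows=[[0,0,0,0,0,0],[0,0,0,0,0,0]])

```text
clock: 15.98
tool_pos: [0.4631, 0.1238, 0.2684]
orientation: [180.0, 14.8, -166.2]
force: [1.1, 0.3, -1.0]
opening: 0.0206
gripper_force: 30.0
```

Run:
```python
from k import *
g,Rt=goto(.07); delta(g,Rt); print(ik(g,Rt,[45,-10,-34,10,-54,-73])[1])
```

```text
t 15.975 delta [-0.0073  0.0001  0.0887] [ 0.0004 -0.0044  0.0008] n rows 1.424521762603978 0.023797797330499047
8.370595966442752e-26
```

carry_out(rows=[[-0.001,0,0.02,0,-0.001,0],[-0.003,0,0.045,0,-0.003,0],[-0.006,0,0.07,0,-0.004,0],[-0.0073,0,0.085,0,-0.004,0],[-0.0073,0,0.0887,0,-0.004,0],[-0.0073,0,0.0887,0,-0.004,0]])

```text
clock: 16.73
tool_pos: [0.4929, 0.1306, 0.1854]
orientation: [180.0, 15.1, -166.3]
force: [-0.0, 0.5, -1.0]
opening: 0.0207
gripper_force: 30.0
```

Run:
```python
from k import *
o=telemetry.get_obs();print(o["tool_pos"],o["orientation"],o["force"])
g,Rt=goto(.07); delta(g,Rt)
s=viewer.snapshot("scene");t=viewer.snapshot("top")
cv2.imwrite("pics/s4.png",s[:,:,::-1]);cv2.imwrite("pics/t4.png",t[:,:,::-1])
for nm,h in(("tip",.014),("origin",.07),("hole",0)): print(nm,(proj("scene",H+n*h)-[250,135]+.5)*10,(proj("top",H+n*h)-[220,190]+.5)*10+[400,0])
cv2.imwrite("pics/m4.png",np.hstack([cv2.resize(s[135:195,250:290],(400,600),interpolation=cv2.INTER_CUBIC),cv2.resize(t[190:250,220:260],(400,600),interpolation=cv2.INTER_CUBIC)])[:,:,::-1])
```

```text
[0.4929 0.1306 0.1854] [ 179.9835   15.0505 -166.2566] [-0.0302  0.5046 -0.9572]
t 16.725 delta [0.0011 0.0007 0.0007] [ 0.      0.0009 -0.001 ] n rows 0.023029944241816296 0.0069608261511310485
tip [328.3313 388.1349] [633.2621 242.2874]
origin [201.4308 248.6836] [649.7101 351.3639]
hole [359.002  421.8389] [629.4071 216.7227]
```

View pics/m4.png

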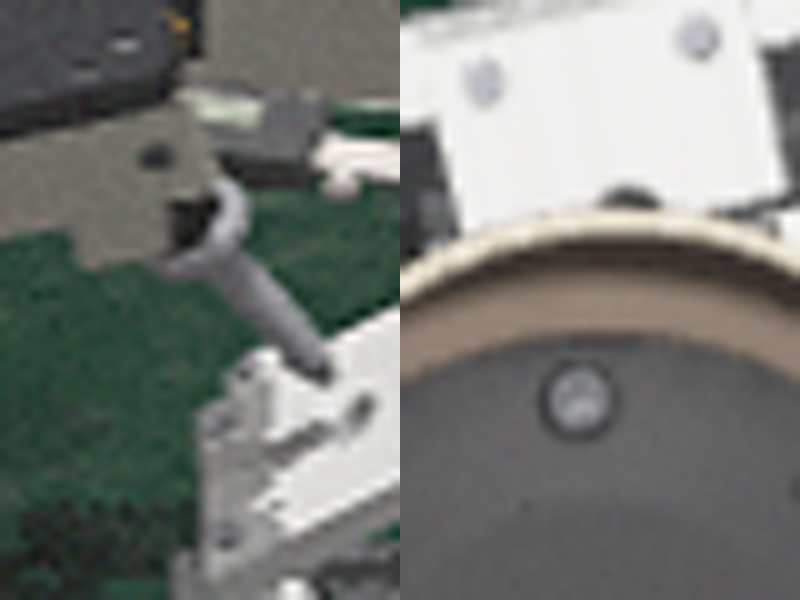

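carry_out(rows=[[-0.0014,0,0.0038,0,0,0],[-0.0027,0,0.0075,0,0,0],[-0.0041,0,0.0113,0,0,0],[-0.0048,0,0.013,0,0,0],[-0.0055,0,0.015,0,0,0],[-0.0055,0,0.015,0,0,0]])

```text
clock: 17.58
tool_pos: [0.5016, 0.1335, 0.1724]
orientation: [180.0, 15.1, -166.2]
force: [-0.7, 0.4, -1.6]
opening: 0.0206
gripper_force: 30.0
```

carry_out(rows=[[-0.0007,0,0.0019,0,0,0],[-0.0014,0,0.0038,0,0,0],[-0.0021,0,0.0056,0,0,0],[-0.0021,0,0.0056,0,0,0]])

```text
clock: 18.08
tool_pos: [0.5045, 0.1339, 0.1671]
orientation: [180.0, 15.0, -166.2]
force: [-2.1, -0.8, -2.2]
opening: 0.0205
gripper_force: 30.0
```

Run:
```python
from k import *
g,Rt=goto(.049); delta(g,Rt)
o=telemetry.get_obs();print(o["force"],o["moment"],RS.inv().apply(o["force"]))
s=viewer.snapshot("scene")
cv2.imwrite("pics/m5.png",cv2.resize(s[135:195,250:310],(600,600),interpolation=cv2.INTER_CUBIC)[:,:,::-1])
```

```text
t 18.075 delta [ 0.0008  0.0002 -0.0004] [0.0003 0.0004 0.0001] n rows 0.015049227396494606 0.0025358440036975034
[-2.0628 -0.8053 -2.1515] [-0.6581  1.8942 -0.109 ] [ 3.0323 -0.29    0.5032]
```

View pics/m5.png

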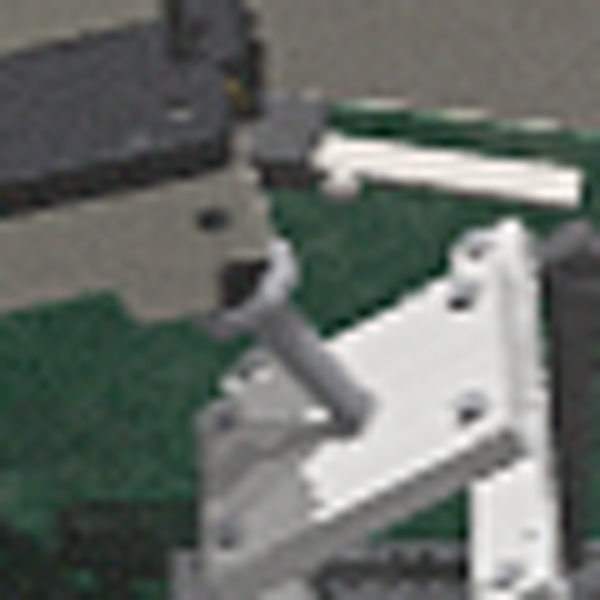

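carry_out(rows=[[0.0003,0,0.001,0,0,0],[-0.0006,0,0.0038,0,0,0],[-0.0019,0,0.0075,0,0,0],[-0.0019,0,0.0075,0,0,0]])

```text
clock: 18.62
tool_pos: [0.5086, 0.1351, 0.1604]
orientation: [180.0, 15.1, -166.2]
force: [-0.7, -1.4, -4.4]
opening: 0.0204
gripper_force: 30.0
```

```bash
cat > c.py <<'E'
from k import *
import sys
g,Rt=goto(float(sys.argv[1])); delta(g,Rt)
o=telemetry.get_obs();print("RS-axes force",RS.inv().apply(o["force"]),"mom",RS.inv().apply(o["moment"]),o["opening"])
E
python3 c.py .041
```

```text
t 18.625 delta [ 0.0005 -0.     -0.0005] [0.0005 0.001  0.0003] n rows 0.011285792615693417 0.006294391570073082
RS-axes force [ 3.352  -1.1425  3.0109] mom [ 0.4475  2.0237 -0.145 ] 0.020390833760160224
```

carry_out(rows=[[-0.0004,0,0.002,0,0,0],[-0.0018,0,0.006,0,0,0],[-0.0032,0,0.0098,0,0,0],[-0.0046,0,0.0136,0,0,0],[-0.0046,0,0.0136,0,0,0]])

```text
clock: 19.25
tool_pos: [0.5165, 0.1371, 0.1485]
orientation: [180.0, 15.1, -166.2]
force: [-1.4, -2.4, -5.4]
opening: 0.0206
gripper_force: 30.0
```

```bash
python3 c.py .0265
```

```text
t 19.25 delta [ 0.0003 -0.0001 -0.0004] [0.0006 0.0012 0.0004] n rows 0.008658713444066648 0.00736789494384751
RS-axes force [ 4.6714 -1.9815  3.2767] mom [ 0.6561  2.1253 -0.1937] 0.020554895895430324
```

carry_out(rows=[[0.0002,-0.0005,0.002,0,0,0],[-0.0012,-0.0005,0.006,0,0,0],[-0.0026,-0.0005,0.0098,0,0,0],[-0.0045,-0.0005,0.015,0,0,0],[-0.0045,-0.0005,0.015,0,0,0]])

```text
clock: 19.88
tool_pos: [0.5249, 0.1389, 0.1353]
orientation: [180.0, 15.1, -166.2]
force: [-1.3, 0.1, -4.2]
opening: 0.0206
gripper_force: 30.0
```

```bash
python3 c.py .011
```

```text
t 19.875 delta [-0.0001  0.0002 -0.0008] [0.0009 0.0018 0.0004] n rows 0.013134517106195844 0.011107462930514072
RS-axes force [3.419  0.3876 2.6945] mom [ 0.1891  1.7841 -0.0806] 0.02062089283732725
```

Remaining ≈10 mm; approach gently.

carry_out(rows=[[-0.0008,0,0.003,0,0,0],[-0.0018,0,0.006,0,0,0],[-0.0025,0,0.0083,0,0,0],[-0.0025,0,0.0083,0,0,0]])

```text
clock: 20.38
tool_pos: [0.5294, 0.1401, 0.1284]
orientation: [179.9, 15.1, -166.2]
force: [-0.3, -0.8, -2.9]
opening: 0.0209
gripper_force: 30.0
```

```bash
python3 c.py .00
```

```text
t 20.375 delta [-0.0012  0.0001  0.0017] [0.0011 0.0024 0.0005] n rows 0.032593383249029766 0.014222944849841835
RS-axes force [ 2.0383 -0.7203  2.0913] mom [ 0.1834  1.3548 -0.1029] 0.020852584935598262
```

carry_out(rows=[[-0.0004,0,0.001,0,0,0],[-0.0007,0,0.002,0,0,0],[-0.0007,0,0.002,0,0,0]])

```text
clock: 20.75
tool_pos: [0.5303, 0.1403, 0.127]
orientation: [179.9, 15.1, -166.2]
force: [-4.0, -0.6, 2.6]
opening: 0.02
gripper_force: 30.0
```

```bash
python3 c.py .00
```

```text
t 20.75 delta [-0.0007  0.0002  0.    ] [0.0011 0.0024 0.0005] n rows 0.011043770447585437 0.014310053709302913
RS-axes force [ 1.8086  0.3518 -4.4511] mom [0.0008 1.9441 0.0265] 0.020036278121929613
```

carry_out(rows=[[-0.0003,0,0.0008,0,0,0],[-0.0005,0,0.0015,0,0,0],[-0.0005,0,0.0015,0,0,0]])

```text
clock: 21.12
tool_pos: [0.5305, 0.1402, 0.1268]
orientation: [179.9, 15.2, -166.2]
force: [-19.3, -1.4, 22.2]
opening: 0.0207
gripper_force: 30.0
```

```bash
python3 c.py .00
```

```text
t 21.125 delta [-0.0005  0.0003 -0.0002] [0.0011 0.0027 0.0004] n rows 0.00931719275686187 0.015757687829600697
RS-axes force [  2.9261   3.246  -29.1004] mom [-1.3865  5.6675  0.4814] 0.0206834769671869
```

carry_out(rows=[[0.0003,0,-0.0009,0,0,0],[0.0003,0,-0.0009,0,0,0]])

```text
clock: 21.38
tool_pos: [0.5304, 0.1402, 0.127]
orientation: [179.9, 15.2, -166.2]
force: [-9.5, -0.4, 10.7]
opening: 0.0209
gripper_force: 30.0
```

carry_out(rows=[[0,0,0,0,0,0],[0,0,0,0,0,0],[0,0,0,0,0,0],[0,0,0,0,0,0],[0,0,0,0,0,0]], grip=0)

```text
clock: 22.0
tool_pos: [0.5305, 0.1402, 0.126]
orientation: [180.0, 15.1, -166.2]
force: [-0.5, -0.2, 0.0]
opening: 0.0439
gripper_force: 0.0
```

carry_out(rows=[[0.002,0,-0.008,0,0,0],[0.006,0,-0.025,0,0,0],[0.012,0,-0.05,0,0,0],[0.018,0,-0.08,0,0,0],[0.025,0,-0.11,0,0,0],[0.05,0,-0.14,0,0,0],[0.08,0,-0.16,0,0,0],[0.08,0,-0.16,0,0,0]])

```text
clock: 23.0
tool_pos: [0.4138, 0.1113, 0.2615]
orientation: [179.8, 15.3, -166.1]
force: [0.6, 0.3, 0.9]
opening: 0.0441
gripper_force: 0.0
```

Run:
```python
from k import *
s=viewer.snapshot("scene");t=viewer.snapshot("top");o=telemetry.get_obs();print(o["clock"],o["tool_pos"],o["force"])
cv2.imwrite("pics/m6.png",np.hstack([cv2.resize(s[130:230,235:335],(400,400),interpolation=cv2.INTER_CUBIC),cv2.resize(t[160:260,190:290],(400,400),interpolation=cv2.INTER_CUBIC)])[:,:,::-1])
```

```text
23.1 [0.4149 0.1119 0.2604] [ 0.5967 -0.2335 -0.4914]
```

View pics/m6.png

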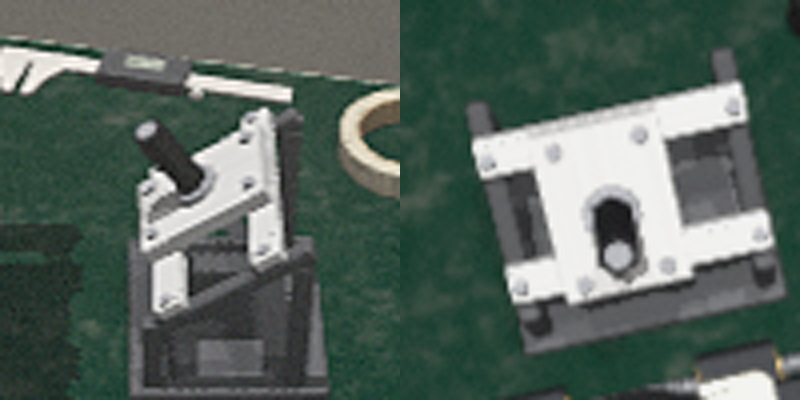

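The pictures show the pin through the hole and standing square to the plate. Its collar is flat on the face (crop left about (195,185), right about (612,215)), and the gripper is clear.

```bash
python3 -c "
from plant import workorder
print(workorder.close_job())"
```

```text
the job is handed in; nothing more can be done
None
```

The slim pin is through the sample plate's hole with its collar flat on the plate and the gripper clear; the thick pin was left in the rack, nothing else was moved on purpose, and the job was handed in at about 23 s.

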